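# Sweep the clam shells off the crate into the bowl

### The arm

A 6-joint arm with a two-finger parallel gripper is mounted at the origin on the work surface. World frame = base frame: x ahead of the robot, y to its left, z up, the work surface at z = 0. Lengths are in mm, angles in rad, forces in N, time in s.
With the tool pointing down it reaches from about 400 to 925 mm from the base axis. Payload 12.5 kg.
Tool frame: the origin (TCP) lies midway between the tips of the shut fingers; the grasp point (between the pads) lies 19 mm behind it; z points along the fingers, y is the line along which they close (so a half turn about z gives the same grasp; the last joint's range is limited). The gripper opens to 95 mm and grips with 3 to 60 N. Pads are 20 mm wide; open, the fingers measure 119 mm over their backs; the gripper's body (75 mm by 180 mm) begins 59 mm behind the grasp point.
Start: joints at [-1.245, 0.491, 1.559, -0, 1.092, -0.106], TCP at [261.591, -567.642, 214.661] pointing down, gripper open.
Joint ranges: [-3.1, 3.1], [-0.84, 2.19], [0.05, 2.79], [-1.13, 4.28], [0.06, 2.93], [-2.69, 2.69]. Speed limits (rad/s): [2.22, 2.22, 2.79, 3.14, 3.14, 3.14].

### API

Orientations are given as [roll, pitch, yaw] about the fixed x, y, z axes, in that order (R = Rz(yaw) Ry(pitch) Rx(roll)).
In Python, from cell import state, read_camera, camera_info, env gives the robot as it stands.
- The arm moves only by the tool move_arm, never from a script. Its argument "commands" is a list of rows, each a list of 3 entries, a list of its own where there are three numbers: the shift along the world's x, y, z in cm, then the turn, a rotation vector about the world's x, y, z in degrees, then the opening, from 0 (shut) to 1 (fully open). A call has 1 to 10 rows; each row shifts and turns the commanded pose from where the row before left it; what a row does not reach is not made up. A row lasts 1/10 s, in which the tool goes at most 50 mm and 8.59 degrees, less where a joint would pass 70% of its speed; a pose out of reach is approached as far as the arm can. A call with a gripper value outside its range is refused whole. The fingers move at their own pace and stop on an object; the grip force is fixed at half the most. Time passes only in rows, so rows that do not move let the fingers close. It gives the time, the measured TCP pose, the force, the opening and the grip force at its end, in the units of the state.
- state(): the state, without advancing time (a new reading comes with each control period).
- read_camera(name): name is "scene" or "top" or "wrist"; returns the picture (480x640x3 uint8, blue, green, red); there is no depth.
- camera_info(name): a dict with "K" (3x3 intrinsics, pixels), "k1" (the pictures are not rectified: a ray, as slopes to the right and down, at radius r is drawn at 1 + k1 r^2 times it, then the intrinsics apply), "cam_to_world" (4x4, takes a point from camera to world coordinates). Camera axes: x right, y down, z forward; pixel columns grow to the right and rows downward; lengths in mm; the calibration is good to about 2 mm. A picture is of the moment at which its call begins: read the wrist's pose just before it. camera_info takes no time and is no camera call; for the wrist camera it gives the pose at the moment of the call.
- env.job_done(): hands the job in; it is judged then, once.
The state is a dict: "t": time; "joints": joint angles; "qvel": joint speeds; "tau": joint torques, N m; "eef_pos": TCP position; "tcp_rot": TCP orientation; "ft_force": force on the tool from outside, world axes, zero at the start; "moment": the same for the moment, N m; "opening": opening from 0.0 (shut) to 1.0 (fully open); "grip_force": force on a finger pad.
Only numpy, scipy, OpenCV 4.12 (cv2) and the standard library are available. Lean on these libraries where they do the work, as an engineer would, in place of code of your own. Each camera call takes 0.05 s, during which the arm holds its last target. There are 200 camera calls.

### The job

Clear up after the meal: with your fingers, sweep the three empty clam shells across the upturned blue crate and over its end edge, so that they drop into the aluminium bowl standing there. Only push the shells along the crate: do not pick them up, carry them or flick them out past the edge. Leave the bowl standing where it is, and do not shift the plate, the cup, the stirring stick or the green container.

Things in the scene. Friction and masses are not known exactly. Their poses are not given: they have to be found in the camera images.
- crate_top (a point): Centre of the flat, smooth, level top of the upturned blue plastic crate, 150 mm above the bench. The top is 360 mm along this frame's x (away from the robot) and 560 mm along its y (left); its edges run along these axes. The crate does not move; it is turned by up to about 9 degrees.
- bowl: Loose aluminium bowl (0.3 kg), 260 mm across at the rim, 110 mm across at the foot, 100 mm high, 3 mm wall, standing on the bench at one of the crate's two short ends (the +y or the -y end, it varies), its rim 3 to 8 mm from the crate's side and 50 mm below the crate's top. Origin: centre of its underside. Because it is round, a shell goes in safely only where it crosses the edge within about 50 mm of the bowl's middle.
- bowl_mouth (a point): Centre of the bowl's mouth, level with its rim, 100 mm above its underside.
- shell1: Empty clam half-shell (all three are alike), a ribbed beige dome lying hollow side down on the crate, nearly round, 52 mm across, 19 mm high with a steep 5 mm rim, about 14 g. It slides, it does not roll. Origin: centre of its underside.
- shell2: A second such shell.
- shell3: A third such shell. At the start the shells lie spread along the crate's length, their centres at least 100 mm apart, in the half of the top nearer the robot, 40 to 120 mm from the crate's long middle line.
- plate: Bystander: orange melamine plate, 170 mm across, 18 mm high, on the half of the crate's top farther from the robot, near the middle. Origin: centre of its underside.
- cup: Bystander: stainless steel cup, 72 mm across, 80 mm high, on the farther half of the crate's top, towards one end. Origin: centre of its underside.
- stick: Bystander: flat wooden stirring stick, 188 x 18 x 6 mm, its length along its own x, lying on the farther half of the crate's top, towards the other end, pointing roughly away from the robot. Origin: centre of its underside.
- container: Bystander: green plastic container with a press-on lid, 190 x 142 x 105 mm, standing on the bench at the crate's end opposite the bowl. Origin: centre of its underside.
Things that resemble listed ones, but are neither listed nor needed, are in the scene too. Leave any pink or red look-alike of the shell1 alone. What is shaped like the shell2 but red is not meant.

How it is judged:
By the outcome, as a careful person would: the job done as asked, in the order asked, and still so for the second after the job is handed in, with the robot touching nothing.
It also fails if it takes over 64 s, if anything falls off the work surface, if the arm or the gripper's body presses on something with over 40 N, if the wrist force passes 120 N, or if a joint passes its speed limit or range.

## Working session

There is one attempt and no reset: what is moved stays moved. The work goes in short steps, Python scripts to look and compute and a tool call to move; the robot and the scene stay as the last step left them, time stands still between calls to the robot, and variables do not carry over. Pictures are saved under pics/ and viewed, at most 10 in all, crops included, and the job is handed in when it is done.

Besides the shell and the picture viewer there is one more tool, called after "Call:" as name(argument=value, ...), one argument or row to a line, values as JSON. move_arm: Moves the arm, as the interface text tells. Its arguments: {"type":"object","properties":{"commands":{"type":"array"}},"required":["commands"]}

```bash
mkdir -p pics; cat > h.py <<'E'
import numpy as np, cv2
from cell import state, read_camera, camera_info, env
def px2w(name,uv,z,info=None):
    i=info or camera_info(name); K=np.array(i["K"]);T=np.array(i["cam_to_world"]);k1=i["k1"]
    out=[]
    for (u,v) in uv:
        d=np.array([(u-K[0,2])/K[0,0],(v-K[1,2])/K[1,1]]); s=d.copy()
        for _ in range(30): s=d/(1+k1*(s@s))
        r=T[:3,:3]@np.array([s[0],s[1],1]); o=T[:3,3]
        out.append(o+r*(z-o[2])/r[2])
    return np.array(out)
E
python3 - <<'E'
from h import *
for n in("scene","top"):
    cv2.imwrite(f"pics/{n}0.png",read_camera(n)); i=camera_info(n); print(n,i["k1"],np.round(i["K"],1).tolist(),np.round(i["cam_to_world"],3).tolist())
s=state();print(s["t"],s["eef_pos"],s["tcp_rot"])
E
```

```text
scene -0.09343273085035098 [[469.6, 0.0, 317.9], [0.0, 469.6, 240.0], [0.0, 0.0, 1.0]] [[-0.308, 0.777, -0.55, 1135.068], [0.951, 0.26, -0.166, 175.22], [0.014, -0.574, -0.819, 989.802], [0.0, 0.0, 0.0, 1.0]]
top -0.03944655152857852 [[450.9, 0.0, 316.0], [0.0, 450.9, 231.1], [0.0, 0.0, 1.0]] [[-0.0, -0.998, 0.055, 494.012], [-1.0, -0.0, -0.009, 26.131], [0.009, -0.055, -0.998, 1088.616], [0.0, 0.0, 0.0, 1.0]]
0.1 [ 261.54358541 -567.42856193  214.13447267] [-3.14066816e+00 -1.24474348e-04  4.31805696e-01]
```

View pics/top0.png

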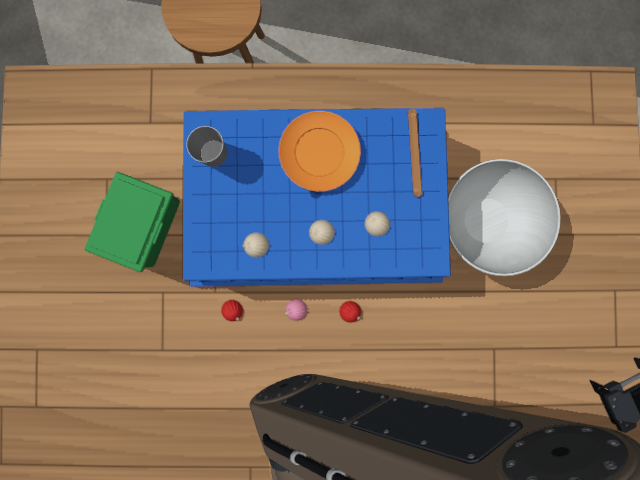

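View pics/scene0.png

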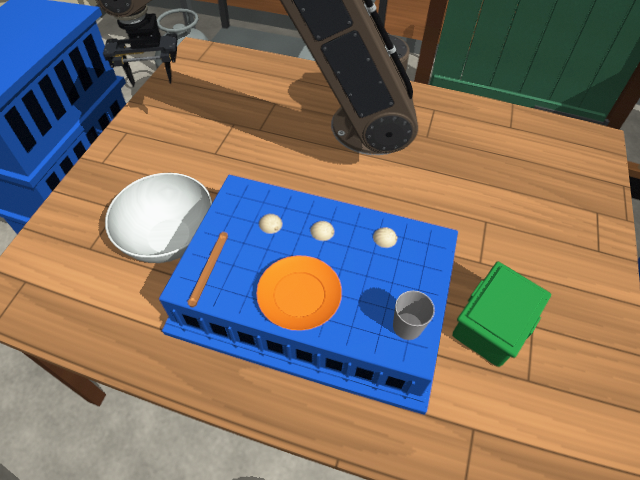

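The top view shows the crate with corners at about (183,111), (445,108), (450,276) and (184,280). The beige shells are at (256,245), (321,232) and (377,224), and the bowl is at the −y end with its rim centred near (503,217). The stick's near end is at (418,196), the plate's centre at (320,152). The red and pink look-alikes are on the bench.

```bash
python3 - <<'E'
from h import *
np.set_printoptions(suppress=True,precision=1)
im=read_camera("top")
hsv=cv2.cvtColor(im,cv2.COLOR_BGR2HSV)
# crate corners
c=px2w("top",[(183,111),(445,108),(450,276),(184,280)],150);print("corners FL,FR,NR,NL\n",c)
print("sides",[np.linalg.norm(c[i]-c[(i+1)%4]) for i in range(4)],"ctr",c.mean(0))
for i,j in((0,1),(3,2)): d=c[j]-c[i]; print("ang",np.degrees(np.arctan2(d[0],-d[1])))
for p in((256,245),(321,232),(377,224)):
    x,y=p; r=hsv[y-18:y+18,x-18:x+18]; m=((r[...,0]<40)&(r[...,2]>90)).astype(np.uint8)
    k=cv2.moments(m,True); u=(x-18+k["m10"]/k["m00"],y-18+k["m01"]/k["m00"]); print("shell",np.round(u,1),k["m00"],px2w("top",[u],158))
print("bowl L,R,T,B",px2w("top",[(447,217),(560,217),(503,160),(503,275)],100))
print("stick",px2w("top",[(417.5,196),(413,110)],156))
print("plate",px2w("top",[(320,192),(320,111),(278,152),(361,152)],168))
b=cv2.resize(im[100:290,180:460],None,fx=2.8,fy=2.8,interpolation=cv2.INTER_CUBIC);cv2.imwrite("pics/crop1.png",b)
E
```

```text
corners FL,FR,NR,NL
 [[ 801.   300.   150. ]
 [ 808.9 -258.   150. ]
 [ 451.7 -262.   150. ]
 [ 443.9  291.6  150. ]]
sides [np.float64(558.0539313361774), np.float64(357.19438931960525), np.float64(553.6830443706946), np.float64(357.1633890943729)] ctr [626.4  17.9 150. ]
ang 0.8085244426000865
ang 0.8038686582176922
shell [255.7 244.6] 455.0 [[517.3 142.1 158. ]]
shell [321.5 231.9] 450.0 [[543.5   6.3 158. ]]
shell [376.9 223.4] 444.0 [[ 561.  -108.6  158. ]]
bowl L,R,T,B [[ 579.5 -272.7  100. ]
 [ 579.9 -528.7  100. ]
 [ 707.9 -402.   100. ]
 [ 451.2 -395.7  100. ]]
stick [[ 618.7 -194.4  156. ]
 [ 802.  -187.8  156. ]]
plate [[625.    9.6 168. ]
 [794.9   9.4 168. ]
 [708.2  96.3 168. ]
 [708.5 -75.4 168. ]]
```

View pics/crop1.png

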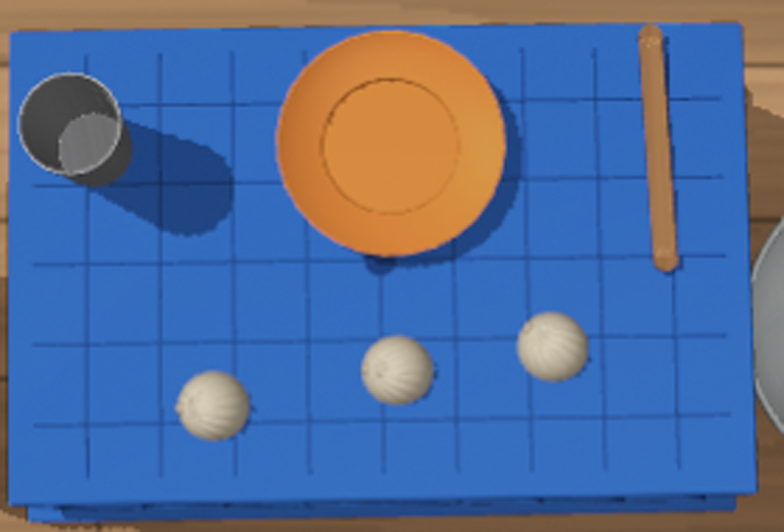

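Call:
move_arm(
  commands=[
    [[2,3.4,0],[0,0,4.8],0.36],
    [[2,3.4,0],[0,0,4.8],0.36],
    [[2,3.4,0],[0,0,4.8],0.36],
    [[2,3.4,0],[0,0,4.8],0.36],
    [[2,3.4,0],[0,0,4.8],0.36],
    [[2,3.4,0],[0,0,4.8],0.36],
    [[2,3.4,0],[0,0,4.8],0.36],
    [[2,3.4,0],[0,0,4.8],0.36],
    [[2,3.4,0],[0,0,4.8],0.36],
    [[2,3.4,0],[0,0,4.8],0.36],
  ],
)

```text
t: 1.15
eef_pos: [462.1, -226.1, 214.6]
tcp_rot: [-3.142, -0.0, 1.273]
ft_force: [-0.2, 0.2, -0.4]
opening: 0.361
grip_force: 0.0
```

Call:
move_arm(
  commands=[
    [[2,3.4,0],[0,0,4.8],0.36],
    [[2,3.4,0],[0,0,4.8],0.36],
    [[2,3.4,0],[0,0,4.8],0.36],
    [[2,3.4,0],[0,0,4.8],0.36],
    [[1.7,3.7,0],[0,0,4.1],0.36],
    [[0,0,0],[0,0,0],0.36],
    [[0,0,0],[0,0,0],0.36],
  ],
)

```text
t: 1.85
eef_pos: [558.5, -54.0, 214.3]
tcp_rot: [-3.141, -0.0, 1.677]
ft_force: [-0.2, -0.8, 0.0]
opening: 0.36
grip_force: 0.0
```

Call:
move_arm(
  commands=[
    [[0,0,-2],[0,0,0],0.36],
    [[0,0,-2],[0,0,0],0.36],
    [[0,0,-1.2],[0,0,0],0.36],
    [[0,0,-0.6],[0,0,0],0.36],
    [[0,0,-0.2],[0,0,0],0.36],
    [[0,0,0],[0,0,0],0.36],
  ],
)

```text
t: 2.45
eef_pos: [558.7, -55.0, 155.0]
tcp_rot: [3.141, 0.0, 1.676]
ft_force: [0.5, 0.5, -0.1]
opening: 0.361
grip_force: 0.0
```

```bash
python3 - <<'E'
from h import *
a=read_camera("wrist"); b=read_camera("top")
cv2.imwrite("pics/w1.png",np.hstack([cv2.resize(a,(400,300)),cv2.resize(b[100:310,180:460],(400,300))]))
E
```

```text
(no output)
```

View pics/w1.png

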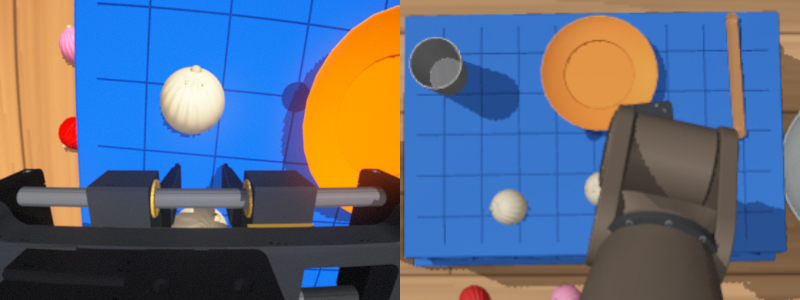

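The left half is the wrist view: shell 3 shows centred between the two fingers near (200,215), and shell 2 is at (192,100), clear behind. The right half is the top view, where nothing has been disturbed. Next I push shell 3.

Call:
move_arm(
  commands=[
    [[0,-0.6,-0.2],[0,0,0],0.36],
    [[0,-0.8,0],[0,0,0],0.36],
    [[0,-0.8,0],[0,0,0],0.36],
    [[0.1,-1,0],[0,0,0],0.36],
    [[0.1,-1.2,0],[0,0,0],0.36],
    [[0.1,-1.4,0],[0,0,0],0.36],
    [[0.1,-1.4,0],[0,0,0],0.36],
    [[0.1,-1.4,0],[0,0,0],0.36],
    [[0.1,-1.4,0],[0,0,0],0.36],
    [[0.1,-1.4,0],[0,0,0],0.36],
  ],
)

```text
t: 3.55
eef_pos: [565.6, -170.0, 152.6]
tcp_rot: [3.142, 0.0, 1.676]
ft_force: [0.4, -0.6, 0.6]
opening: 0.357
grip_force: 0.1
```

Call:
move_arm(
  commands=[
    [[0.1,-1.4,0],[0,0,0],0.36],
    [[0.1,-1.4,0],[0,0,0],0.36],
    [[0.1,-1.4,0],[0,0,0],0.36],
    [[0.1,-1.4,0],[0,0,0],0.36],
    [[0.1,-1.4,0],[0,0,0],0.36],
    [[0,-1.4,0],[0,0,0],0.36],
    [[0,-1.3,0],[0,0,0],0.36],
    [[0,0,0],[0,0,0],0.36],
  ],
)

```text
t: 4.35
eef_pos: [570.5, -267.3, 152.5]
tcp_rot: [3.141, 0.0, 1.675]
ft_force: [-0.5, 0.4, -1.2]
opening: 0.36
grip_force: 0.0
```

```bash
python3 - <<'E'
from h import *
a=read_camera("scene"); b=read_camera("top")
cv2.imwrite("pics/w2.png",np.hstack([cv2.resize(a[120:360,80:400],(400,300)),cv2.resize(b[90:300,300:580],(400,300))]))
E
```

```text
(no output)
```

View pics/w2.png

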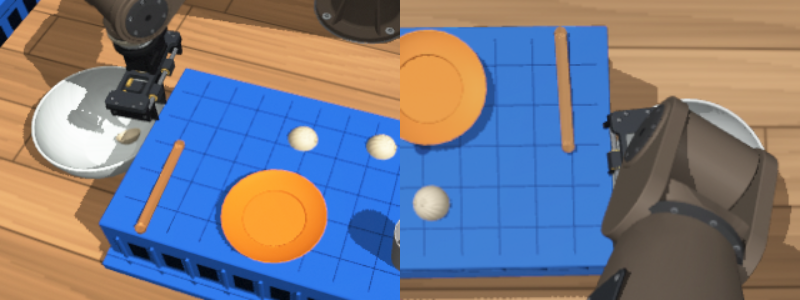

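Shell 3 lies in the bowl, near (127,135) in the left half. The bowl and stick have not shifted. Next is shell 2.

Call:
move_arm(
  commands=[
    [[0,0,3],[0,0,0],0.36],
    [[0,2,1.5],[0,0,0],0.36],
    [[-0.4,4.5,0],[0,0,0],0.36],
    [[-0.5,4.5,0],[0,0,0],0.36],
    [[-0.5,4.5,0],[0,0,0],0.36],
    [[-0.5,4.5,0],[0,0,0],0.36],
    [[-0.5,4.5,0],[0,0,0],0.36],
    [[-0.5,4.5,0],[0,0,0],0.36],
    [[-0.3,3.8,0],[0,0,0],0.36],
    [[0,0,0],[0,0,0],0.36],
  ],
)

```text
t: 5.45
eef_pos: [537.1, 67.3, 198.0]
tcp_rot: [3.141, -0.001, 1.681]
ft_force: [0.4, -1.1, -0.2]
opening: 0.361
grip_force: 0.0
```

Call:
move_arm(
  commands=[
    [[0,0,-2],[0,0,0],0.36],
    [[0,0,-1.5],[0,0,0],0.36],
    [[0,0,-0.8],[0,0,0],0.36],
    [[0,0,-0.2],[0,0,0],0.36],
    [[0,0,0],[0,0,0],0.36],
  ],
)

```text
t: 5.95
eef_pos: [538.6, 62.4, 152.9]
tcp_rot: [3.141, -0.0, 1.676]
ft_force: [0.3, -0.0, 0.4]
opening: 0.357
grip_force: 0.0
```

Call:
move_arm(
  commands=[
    [[0.1,-0.8,0],[0,0,0],0.36],
    [[0.1,-0.8,0],[0,0,0],0.36],
    [[0.1,-0.8,0],[0,0,0],0.36],
    [[0.1,-1,0],[0,0,0],0.36],
    [[0.1,-1.4,0],[0,0,0],0.36],
    [[0.15,-1.4,0],[0,0,0],0.36],
    [[0.15,-1.4,0],[0,0,0],0.36],
    [[0.15,-1.4,0],[0,0,0],0.36],
    [[0.15,-1.4,0],[0,0,0],0.36],
    [[0.15,-1.4,0],[0,0,0],0.36],
  ],
)

```text
t: 6.95
eef_pos: [551.2, -56.9, 152.6]
tcp_rot: [3.142, -0.0, 1.676]
ft_force: [-0.1, -0.2, 0.0]
opening: 0.359
grip_force: 0.2
```

Call:
move_arm(
  commands=[
    [[0.15,-1.4,0],[0,0,0],0.36],
    [[0.15,-1.4,0],[0,0,0],0.36],
    [[0.15,-1.4,0],[0,0,0],0.36],
    [[0.15,-1.4,0],[0,0,0],0.36],
    [[0.15,-1.4,0],[0,0,0],0.36],
    [[0.15,-1.4,0],[0,0,0],0.36],
    [[0.15,-1.4,0],[0,0,0],0.36],
    [[0.15,-1.4,0],[0,0,0],0.36],
    [[0.15,-1.4,0],[0,0,0],0.36],
    [[0.15,-1.4,0],[0,0,0],0.36],
  ],
)

```text
t: 7.95
eef_pos: [566.2, -196.8, 152.6]
tcp_rot: [3.142, 0.0, 1.676]
ft_force: [0.7, -0.1, 0.7]
opening: 0.36
grip_force: 0.2
```

Call:
move_arm(
  commands=[
    [[0.1,-1.4,0],[0,0,0],0.36],
    [[0.1,-1.4,0],[0,0,0],0.36],
    [[0.1,-1.4,0],[0,0,0],0.36],
    [[0.1,-1.4,0],[0,0,0],0.36],
    [[0,-1.4,0],[0,0,0],0.36],
    [[0,0,0],[0,0,0],0.36],
  ],
)

```text
t: 8.55
eef_pos: [570.0, -267.5, 152.5]
tcp_rot: [3.141, 0.0, 1.675]
ft_force: [0.4, 0.1, 0.7]
opening: 0.358
grip_force: 0.0
```

```bash
python3 - <<'E'
from h import *
a=read_camera("scene")
cv2.imwrite("pics/w3.png",cv2.resize(a[120:360,80:400],(640,480)))
E
```

```text
(no output)
```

View pics/w3.png

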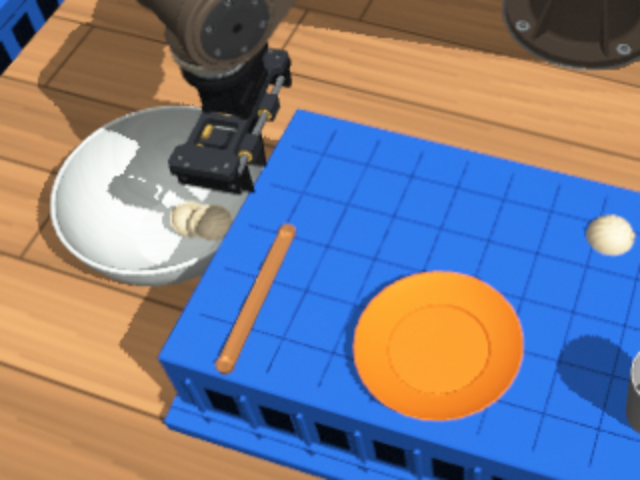

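Both shells lie in the bowl, around (200,220). Shell 1 remains.

Call:
move_arm(
  commands=[
    [[0,0,3],[0,0,0],0.36],
    [[0,2,1.5],[0,0,0],0.36],
    [[-0.7,4.5,0],[0,0,0],0.36],
    [[-0.7,4.5,0],[0,0,0],0.36],
    [[-0.7,4.5,0],[0,0,0],0.36],
    [[-0.7,4.5,0],[0,0,0],0.36],
    [[-0.7,4.5,0],[0,0,0],0.36],
    [[-0.7,4.5,0],[0,0,0],0.36],
    [[-0.6,4.5,0],[0,0,0],0.36],
    [[-0.6,4.5,0],[0,0,0],0.36],
  ],
)

```text
t: 9.6
eef_pos: [514.6, 117.3, 198.1]
tcp_rot: [3.141, -0.0, 1.677]
ft_force: [1.1, 0.7, -0.6]
opening: 0.361
grip_force: 0.0
```

Call:
move_arm(
  commands=[
    [[-0.6,4.5,0],[0,0,0],0.36],
    [[0,4,0],[0,0,0],0.36],
    [[0,0,0],[0,0,0],0.36],
    [[0,0,0],[0,0,0],0.36],
  ],
)

```text
t: 10.0
eef_pos: [508.9, 200.8, 197.7]
tcp_rot: [-3.142, 0.0, 1.679]
ft_force: [-0.4, 0.4, -0.9]
opening: 0.362
grip_force: 0.0
```

Call:
move_arm(
  commands=[
    [[0,0,-2],[0,0,0],0.36],
    [[0,0,-1.5],[0,0,0],0.36],
    [[0,0,-0.8],[0,0,0],0.36],
    [[0,0,-0.2],[0,0,0],0.36],
    [[0,0,0],[0,0,0],0.36],
  ],
)

```text
t: 10.5
eef_pos: [510.2, 199.0, 152.9]
tcp_rot: [3.141, 0.0, 1.676]
ft_force: [0.3, -0.3, -0.5]
opening: 0.361
grip_force: 0.0
```

Call:
move_arm(
  commands=[
    [[0.1,-0.8,0],[0,0,0],0.36],
    [[0.1,-0.8,0],[0,0,0],0.36],
    [[0.1,-0.8,0],[0,0,0],0.36],
    [[0.1,-1.4,0],[0,0,0],0.36],
    [[0.2,-1.4,0],[0,0,0],0.36],
    [[0.2,-1.4,0],[0,0,0],0.36],
    [[0.2,-1.4,0],[0,0,0],0.36],
    [[0.2,-1.4,0],[0,0,0],0.36],
    [[0.2,-1.4,0],[0,0,0],0.36],
    [[0.2,-1.4,0],[0,0,0],0.36],
  ],
)

```text
t: 11.5
eef_pos: [526.3, 76.1, 152.7]
tcp_rot: [3.142, 0.0, 1.676]
ft_force: [-0.9, -0.1, 0.1]
opening: 0.36
grip_force: 0.2
```

Call:
move_arm(
  commands=[
    [[0.2,-1.4,0],[0,0,0],0.36],
    [[0.2,-1.4,0],[0,0,0],0.36],
    [[0.2,-1.4,0],[0,0,0],0.36],
    [[0.2,-1.4,0],[0,0,0],0.36],
    [[0.2,-1.4,0],[0,0,0],0.36],
    [[0.2,-1.4,0],[0,0,0],0.36],
    [[0.2,-1.4,0],[0,0,0],0.36],
    [[0.2,-1.4,0],[0,0,0],0.36],
    [[0.2,-1.4,0],[0,0,0],0.36],
    [[0.2,-1.4,0],[0,0,0],0.36],
  ],
)

```text
t: 12.5
eef_pos: [546.2, -63.8, 152.6]
tcp_rot: [3.142, -0.0, 1.676]
ft_force: [-0.2, 0.5, -0.5]
opening: 0.363
grip_force: 0.2
```

Call:
move_arm(
  commands=[
    [[0.2,-1.4,0],[0,0,0],0.36],
    [[0.2,-1.4,0],[0,0,0],0.36],
    [[0.2,-1.4,0],[0,0,0],0.36],
    [[0.2,-1.4,0],[0,0,0],0.36],
    [[0.2,-1.4,0],[0,0,0],0.36],
    [[0.2,-1.4,0],[0,0,0],0.36],
    [[0.2,-1.4,0],[0,0,0],0.36],
    [[0.2,-1.4,0],[0,0,0],0.36],
    [[0.2,-1.4,0],[0,0,0],0.36],
    [[0.2,-1.4,0],[0,0,0],0.36],
  ],
)

```text
t: 13.5
eef_pos: [566.2, -203.8, 152.6]
tcp_rot: [3.142, -0.0, 1.676]
ft_force: [-0.8, 0.5, 0.4]
opening: 0.36
grip_force: 0.2
```

Call:
move_arm(
  commands=[
    [[0.1,-1.4,0],[0,0,0],0.36],
    [[0.1,-1.4,0],[0,0,0],0.36],
    [[0.1,-1.4,0],[0,0,0],0.36],
    [[0,-1.4,0],[0,0,0],0.36],
    [[0,-1.1,0],[0,0,0],0.36],
    [[0,0,0],[0,0,0],0.36],
  ],
)

```text
t: 14.1
eef_pos: [569.0, -271.1, 152.5]
tcp_rot: [3.141, 0.0, 1.675]
ft_force: [-0.2, 0.0, 0.1]
opening: 0.357
grip_force: 0.0
```

Call:
move_arm(
  commands=[
    [[0,0,3],[0,0,0],0.36],
    [[0,0,4],[0,0,0],0.36],
    [[-3,0,4],[0,0,0],0.36],
    [[-4,0,2],[0,0,0],0.36],
    [[-4,-1,0],[0,0,0],0.36],
    [[-4,-1,0],[0,0,0],0.36],
    [[0,0,0],[0,0,0],0.36],
    [[0,0,0],[0,0,0],0.36],
  ],
)

```text
t: 14.9
eef_pos: [418.9, -289.7, 283.2]
tcp_rot: [3.141, 0.001, 1.675]
ft_force: [0.9, 0.0, -0.3]
opening: 0.357
grip_force: 0.0
```

```bash
python3 - <<'E'
from h import *
a=read_camera("scene"); b=read_camera("top")
cv2.imwrite("pics/w4.png",np.hstack([cv2.resize(a[120:420,80:480],(400,300)),cv2.resize(b[90:390,180:580],(400,300))]))
E
```

```text
(no output)
```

View pics/w4.png

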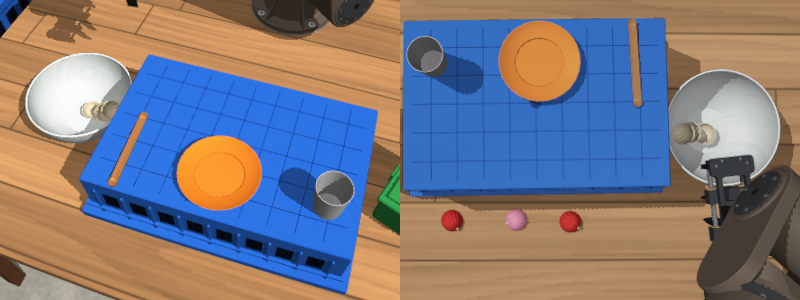

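The crate top is clear of shells, and they show as a stack in the bowl near (695,133). The bystanders stand where they were. I take one enlarged look to count the shells.

```bash
python3 - <<'E'
from h import *
b=read_camera("top")
cv2.imwrite("pics/w5.png",cv2.resize(b[150:290,430:570],(560,560),interpolation=cv2.INTER_CUBIC))
E
```

```text
(no output)
```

View pics/w5.png

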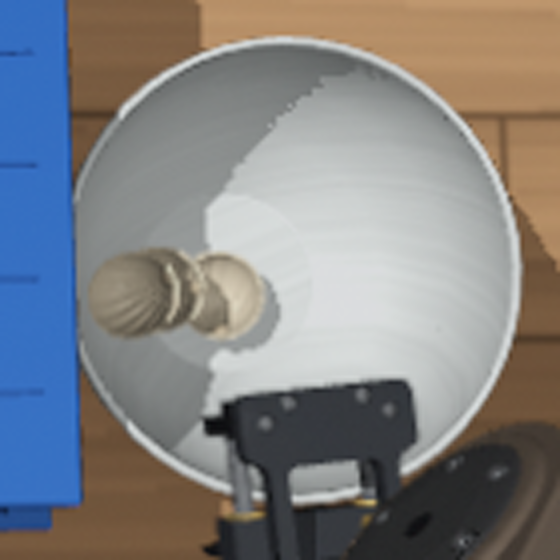

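All three shells lie inside the bowl: (130,295), (180,290) and (235,290). The rim sits where it was, and the gripper is high above it and touching nothing.

```bash
python3 -c "
from h import *
print(env.job_done(), state()['t'])"
```

```text
the job is handed in; nothing more can be done
the job is handed in; nothing more can be done
```

All three clam shells were swept over the crate's end edge into the bowl; the last pictures showed the bowl, plate, cup and stick where they had been, the container was never approached, and I handed the job in at about 15 s of the 64 s allowed.

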